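Press a cage-card holder home behind its bracket lip

ROBOT

A 6-joint arm with a two-finger parallel gripper is mounted at the origin on the work surface. World frame = base frame: x ahead of the robot, y to its left, z up, the work surface at z = 0. Lengths are in m, angles in rad, forces in N, time in s.
With the tool pointing down it reaches from about 0.25 to 0.8 m from the base axis. Payload 3.9 kg.
Tool frame: the origin (TCP) lies between the finger pads; the fingertips stand 19 mm ahead of it and the grasp point (between the pads) is the TCP; z points along the fingers, y is the line along which they close (so a half turn about z gives the same grasp; the last joint's range is limited). The gripper opens to 85 mm and grips with 20 to 120 N. Pads are 22 mm wide; open, the fingers measure 114 mm over their backs; the gripper's body (76 mm by 85 mm) begins 54 mm behind the grasp point. The pads swing forward as they close: fully open they stand 13 mm farther back than shut.
Start: joints at [1.293, 0.26, -0.138, 1.173, 0, 1.571], TCP at [0.144, 0.505, 0.25] pointing down, gripper open.
Joint ranges: [-2.78, 2.78], [-0.83, 1.72], [-1.28, 1.37], [-1.9, 2.12], [-1.57, 1.48], [-3.14, 3.14]. Speed limits (rad/s): [2.57, 2.57, 3.14, 3.14, 3.14, 3.14].

INTERFACE

Orientations are given as a rotation vector (axis times angle).
In Python, from station import arm, vision gives the robot as it stands.
- The arm moves only by the shell command python3 -m inch 'ROWS'. ROWS is JSON, a list of rows, each a list of 7 numbers: the turn, a rotation vector about the tool's x, y, z in degrees, then the shift along the tool's x, y, z in cm, then the closure, from 0 (fully open) to 1 (shut). A call has 1 to 8 rows; each row shifts and turns the commanded pose from where the row before left it, along the tool's axes as they then stand; what a row does not reach is not made up. A row lasts 1/12 s, in which the tool goes at most 41.7 mm and 7.16 degrees, less where a joint would pass 70% of its speed; a pose out of reach is approached as far as the arm can. A call with a gripper value outside its range is refused whole. The fingers move at their own pace and stop on an object; the grip force is fixed at half the most. Time passes only in rows, so rows that do not move let the fingers close. It gives the time, the measured TCP pose, the force, the opening and the grip force at its end, in the units of the state.
- arm.get_obs(): the state, without advancing time (a new reading comes with each control period).
- vision.grab_frame(name): name is "scene" or "side" or "wrist"; returns a dict with "pixels" (480x640x3 uint8, blue, green, red), "depth" (480x640 float32, m along the optical axis (not along the pixel's ray), 0 where there is no reading), "fx", "fy", "cx", "cy" (pixels), "R" (3x3) and "t" (3): a world point X has camera coordinates R X + t; the wrist camera has in their place "hand_eye" (4x4, takes a point from camera to tool coordinates, whose origin is the TCP and whose axes are the flange's). Camera axes: x right, y down, z forward; pixel columns grow to the right and rows downward; lengths in m; the calibration is good to about 2 mm. A picture is of the moment at which its call begins: read the wrist's pose just before it.
- arm.job_done(): hands the job in; it is judged then, once.
The state is a dict: "t": time; "joint_pos": joint angles; "qvel": joint speeds; "joint_torque": joint torques, N m; "ee_pos": TCP position; "tcp_rot": TCP orientation; "contact_force": force on the tool from outside, world axes, zero at the start; "moment": the same for the moment, N m; "opening": opening from 0.0 (shut) to 1.0 (fully open); "grip_force": force on a finger pad.
Only numpy, scipy, OpenCV 4.12 (cv2) and the standard library are available. Lean on these libraries where they do the work, as an engineer would, in place of code of your own. Each camera call takes 0.05 s, during which the arm holds its last target. There are 200 camera calls.

TASK

Take the cage-card holder off its sloping rest, stand it upright on its thin lower edge behind the lip of the metal bracket on the cage, card facing away from the cage, and push it straight down against the bracket's spring until it is fully home. Finish while still gripping it and keeping it pressed home, because the spring lifts it when let go. Do not shove about the bottle, beaker, vial, bowl or slide box.

Things in the scene. Friction and masses are not known exactly. Their poses are not given: they have to be found in the camera images.
- holder: cage-card holder: loose flat grey plastic plate with a white card in a window on its +x face, 8 mm thick (x), 70 mm wide (y), 120 mm tall (z), 55 to 115 g. Origin at the centre of its thin lower edge, z up the plate. Top 32 mm and the back are plain and flat. At the start it leans on the rest, z 40 degrees from vertical, top edge towards the robot's side, card up.
- holder_front (a point): point on the holder's card face (+x), centred, 10 mm above its lower edge
- holder_top (a point): centre of the holder's top edge, 120 mm from its lower edge
- rest: fixed white sloping rest, origin under its foot (100 x 100 x 6 mm, centred 5 mm to +x). The holder's lower edge stands on a ledge at (30, 0, 20) mm, up to 8 mm aside in y. A 6 mm thick, 90 mm wide panel backs the holder's lower 68 mm; its upper 52 mm overhang freely towards -x, only the foot beneath.
- cage: fixed translucent white tub, 200 (x) x 260 (y) x 120 mm tall, wire lid up to 128 mm, origin at the centre of its underside. Its +x face, away from the robot, carries the aluminium card bracket, the slot's centre 110 mm to +x of the origin; the other tub, at the bench's right end, has no bracket
- slot (a point): centre of the bracket's slot, 115 mm above the bench, at the top of the lip's straight part; axes as the cage's. Slot 12 mm wide (x), 100 mm long (y), ends closed. Cage side (-x): 4 mm back plate rising 35 mm above this point. Outer side (+x): 3 mm lip, flared on top: 12 mm higher its edge is 8 mm farther out. The sprung floor is 20 mm below this point, 30 mm when pressed home.
- ejector (a joint): depth in m of the bracket's sprung floor strip below its rest height: 0 up, 0.010 fully down on its stop (holder home). The spring pushes up with 3 N at 0, rising to 9 N at 0.010; beyond is a rigid stop.
- amber_bottle: brown glass bottle, 48 mm across, 100 mm tall, origin under its centre, leave alone
- beaker: glass beaker, 60 mm across, 80 mm tall, origin under its centre, leave alone
- vial: small glass vial, 24 mm across, 50 mm tall, origin under its centre, leave alone
- enamel_bowl: white bowl, 120 mm across, 50 mm tall, origin under its centre, leave alone
- slide_box: flat blue slide box, 90 x 160 x 30 mm, origin under its centre, leave alone
There are look-alikes about, which are no part of the job. Of the things like the holder, leave any that is turquoise; of the rest the larger one is meant.

How it is judged:
By the outcome, as a careful person would: the job done as asked, in the order asked, and still so for the second after the job is handed in, while the arm keeps its last pose, push and grip.
It also fails if it takes over 45 s, if anything falls off the work surface, if the arm or the gripper's body presses on something with over 40 N, if the wrist force passes 120 N, or if a joint passes its speed limit or range.

## Working session

There is one attempt and no reset: what is moved stays moved. The work goes in short steps, Python scripts to look and compute and a shell command to move; the robot and the scene stay as the last step left them, time stands still between calls to the robot, and variables do not carry over. Pictures are saved under pics/ and viewed, at most 10 in all, crops included, and the job is handed in when it is done.

```bash
mkdir -p pics; ls; python3 - <<'E'
from station import arm, vision
import cv2,pickle
o=arm.get_obs();print(o)
for n in("scene","side"):
    f=vision.grab_frame(n);cv2.imwrite(f"pics/{n}0.png",f["pixels"]);pickle.dump(f,open(f"{n}0.pkl","wb"))
    print(n,f["fx"],f["cx"],f["cy"],f["R"],f["t"])
E
```

```text
pics
{'t': 0.0, 'joint_pos': array([ 1.29302048e+00,  2.60676875e-01, -1.39377261e-01,  1.17268160e+00,
       -1.86737443e-05,  1.57073267e+00]), 'qvel': array([-0.00128289,  0.00026936,  0.00192293,  0.00040731, -0.00180158,
       -0.00112179]), 'joint_torque': array([ 1.40565840e-04, -4.05677176e+01,  2.53922635e+01,  1.87372731e-02,
        5.78864956e-05,  1.03190280e-05]), 'ee_pos': array([0.14379412, 0.50425873, 0.2494655 ]), 'tcp_rot': array([-4.34793975e-01, -3.11110565e+00,  3.02088231e-03]), 'contact_force': array([-0.09039635,  0.11273828, -0.28779509]), 'moment': array([ 0.0169028 , -0.0257184 ,  0.01574614]), 'grip_force': 0.0, 'opening': 1.0027416512481675}
scene 521.714299678331 317.98659410632297 238.0977465843716 [[ 0.29308083  0.95602966  0.01053152]
 [ 0.59332153 -0.17322923 -0.78610508]
 [-0.74971541  0.2366409  -0.61800315]] [-0.16226879 -0.26363927  1.79667665]
side 582.9468929086048 322.5826453444454 247.20807558528188 [[ 9.99399002e-01 -3.46607259e-02  5.18225724e-04]
 [-1.86615499e-02 -5.50560845e-01 -8.34586426e-01]
 [ 2.92126862e-02  8.34075171e-01 -5.50876782e-01]] [-0.57822222  0.10044722  1.84884035]
```

View pics/scene0.png

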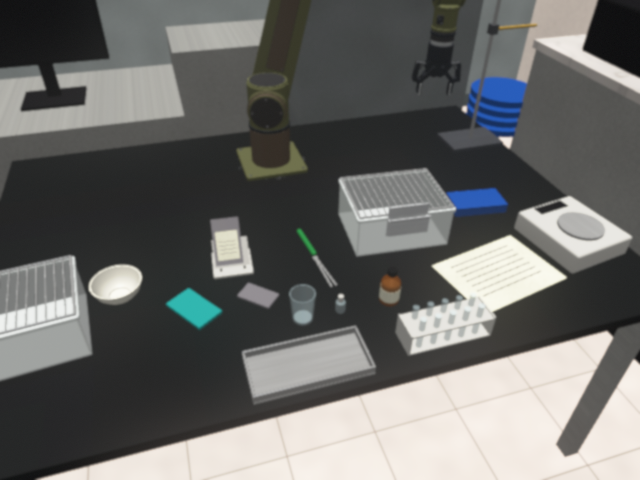

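View pics/side0.png

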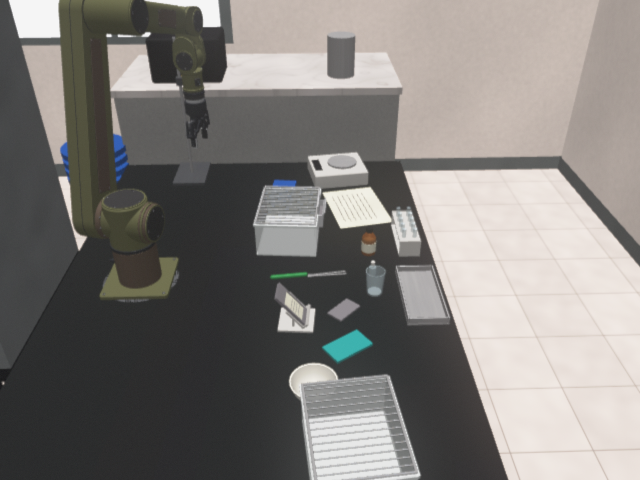

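The scene view shows the holder on its rest at about (227,243), the bracketed cage at (395,208) with its bracket at (408,218), and the loose grey and turquoise look-alikes flat at (258,294) and (193,307). The side view shows the holder at (292,303) and the cage at (290,220) with the bracket on its right edge at (322,205).

```bash
cat > h.py <<'E'
import numpy as np,cv2,pickle
def cloud(f,depth=None):
    v,u=np.mgrid[0:480,0:640];z=f["depth"]
    c=np.stack([(u-f["cx"])/f["fx"]*z,(v-f["cy"])/f["fy"]*z,z],-1)
    return (c-f["t"])@f["R"]
def plane(p):
    m=np.median(p,0)
    for _ in range(4):
        n=np.linalg.svd(p-m,full_matrices=False)[2][2]; d=(p-m)@n
        p=p[abs(d)<max(.004,1.5*np.median(abs(d)))]; m=p.mean(0)
    return m,n,len(p)
E
python3 - <<'E'
from h import *
np.set_printoptions(precision=4,suppress=True)
S=pickle.load(open("scene0.pkl","rb"));D=pickle.load(open("side0.pkl","rb"))
P=cloud(S);Q=cloud(D)
print("bench z",[P[v,u] for u,v in((150,200),(330,210),(400,265))])
r=P[215:278,205:258].reshape(-1,3); r=r[r[:,2]>.03]
print("holder",r.min(0),r.max(0),plane(P[233:262,219:238].reshape(-1,3)))
for c in((211,219),(237,217),(240,262),(215,265),(224,217)): print(c,P[c[1],c[0]])
r=Q[280:335,270:320].reshape(-1,3); r=r[r[:,2]>.012]; print("side",np.percentile(r,[1,99],axis=0))
print("bracket",plane(P[210:228,394:424].reshape(-1,3)))
for c in((389,213),(427,206),(391,232),(428,228),(408,206),(408,232)): print(c,P[c[1],c[0]])
r=P[165:255,335:455].reshape(-1,3)
t=r[(r[:,2]>.1)&(r[:,2]<.14)];print("lid",len(t),cv2.minAreaRect(t[:,:2].astype('f4')*1000),t[:,2].max())
for n,f,(u0,v0,u1,v1) in(("scene",S,(190,205,270,285)),("br",S,(330,160,470,260)),("side",D,(245,270,345,340)),("sbr",D,(250,175,340,260))):
    cv2.imwrite(f"pics/{n}c.png",cv2.resize(f["pixels"][v0:v1,u0:u1],None,fx=4,fy=4,interpolation=2))
a=[cv2.resize(cv2.imread(f"pics/{n}c.png"),(400,300)) for n in("scene","br","side","sbr")]
cv2.imwrite("pics/mos.png",np.vstack([np.hstack(a[:2]),np.hstack(a[2:])]))
E
```

```text
bench z [array([ 0.1277, -0.4096,  0.0003]), array([0.3362, 0.1044, 0.0028]), array([ 0.6225,  0.2057, -0.0013])]
holder [ 0.44   -0.3157  0.03  ] [ 1.551  -0.1746  0.9048] (array([ 0.4983, -0.2244,  0.0604]), array([ 0.1611,  0.9824, -0.0946]), 192)
(211, 219) [ 0.2795 -0.2439  0.0006]
(237, 217) [ 0.2924 -0.1694  0.0016]
(240, 262) [ 0.5259 -0.2009  0.0279]
(215, 265) [ 0.515  -0.2637  0.024 ]
(224, 217) [ 0.2809 -0.206   0.0011]
side [[ 0.44   -0.2708  0.016 ]
 [ 0.5324 -0.1765  0.1161]]
bracket (array([0.5955, 0.2261, 0.1262]), array([ 0.5562, -0.1826, -0.8107]), 115)
(389, 213) [0.5665 0.1844 0.1332]
(427, 206) [0.5735 0.2871 0.1397]
(391, 232) [0.5812 0.189  0.0818]
(428, 228) [0.577  0.2992 0.0685]
(408, 206) [0.5753 0.2311 0.1517]
(408, 232) [0.5895 0.2339 0.0782]
lid 2860 ((483.5119323730469, 239.83676147460938), (267.8427734375, 233.22787475585938), 85.41221618652344) 0.13999008893115106
```

View pics/mos.png

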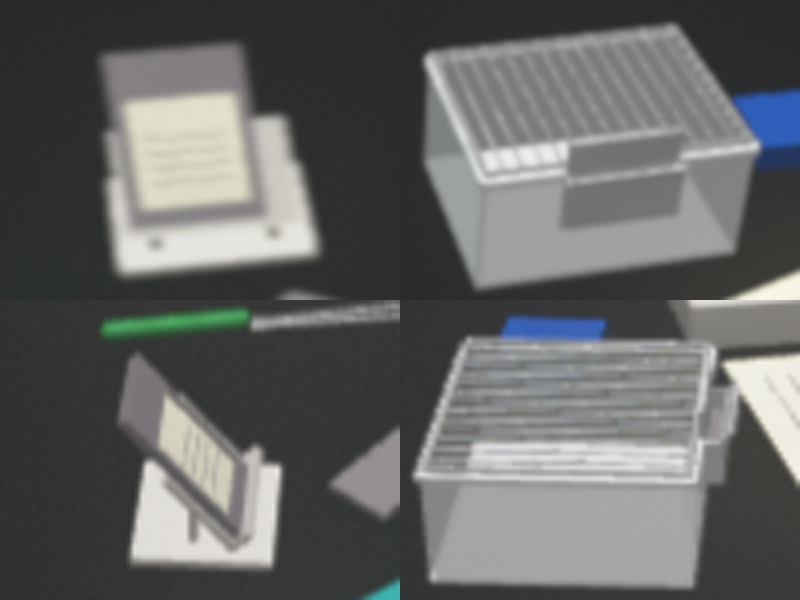

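The mosaic gives holder corners at scene (210,220), (238,217), (243,264), (215,264), back-plate top corners at scene (389,208), (429,203), and lid corners. I'll cast rays.

```bash
cat >> h.py <<'E'
def ray(f,u,v):
    d=np.array([(u-f["cx"])/f["fx"],(v-f["cy"])/f["fy"],1])@f["R"]; return -f["R"].T@f["t"],d
def onz(f,u,v,z):
    o,d=ray(f,u,v); return o+d*(z-o[2])/d[2]
def tri(a,b):
    (o,d),(p,e)=a,b; s=np.linalg.lstsq(np.stack([d,-e],1),p-o,rcond=None)[0]
    x,y=o+d*s[0],p+e*s[1]; return (x+y)/2,np.linalg.norm(x-y)
E
python3 - <<'E'
from h import *
np.set_printoptions(precision=4,suppress=True)
S=pickle.load(open("scene0.pkl","rb"));D=pickle.load(open("side0.pkl","rb"))
s=lambda x,y:ray(S,190+x/5-.4,205+y/3.75-.4); d=lambda x,y:ray(D,245+x/4-.4,270+(y-300)/4.286-.4)
for n,a,b in(("TR +y",(242,43),(137,353)),("TL -y",(100,55),(118,420)),("BL -y",(125,224),(233,549)),("card TL",(122,101),(160,452)),("card TR",(237,93),(172,396))):
    print(n,*tri(s(*a),d(*b)))
b=lambda x,y,z:onz(S,330+(x-400)/2.857-.4,160+y/3-.4,z)
e=lambda x,y,z:onz(D,250+(x-400)/4.44-.4,175+(y-300)/3.53-.4,z)
print("plate",b(568,145,.15),b(684,130,.15),"lid",[b(x,y,.128)for x,y in((425,57),(675,27),(757,148),(485,182))])
print("side lid",[e(x,y,.128)for x,y in((468,340),(715,345),(416,475),(697,480))],"plate",e(738,387,.15))
print("rest foot bench",*[onz(S,190+x/5-.4,205+y/3.75-.4,.003) for x,y in((118,273),(320,252))],*[onz(D,245+x/4-.4,270+(y-300)/4.286-.4,.003) for x,y in((130,562),(272,567),(281,464),(146,462))])
E
```

```text
TR +y [ 0.4484 -0.185   0.1155] 0.001086775527644723
TL -y [ 0.4382 -0.256   0.1143] 0.0018986108420205616
BL -y [ 0.5118 -0.2665  0.0192] 0.00836474347377008
card TL [ 0.464  -0.2527  0.0888] 0.005207040977682982
card TR [ 0.4714 -0.1947  0.0888] 0.004996015620859249
plate [0.5671 0.1808 0.15  ] [0.5754 0.2902 0.15  ] lid [array([0.3651, 0.1165, 0.128 ]), array([0.3835, 0.3795, 0.128 ]), array([0.5908, 0.3595, 0.128 ]), array([0.5683, 0.1032, 0.128 ])]
side lid [array([0.3833, 0.3771, 0.128 ]), array([0.5836, 0.3594, 0.128 ]), array([0.3583, 0.1113, 0.128 ]), array([0.5622, 0.0956, 0.128 ])] plate [0.5971 0.23   0.15  ]
rest foot bench [ 0.5369 -0.2738  0.003 ] [ 0.5449 -0.1711  0.003 ] [ 0.4414 -0.2638  0.003 ] [ 0.5411 -0.2721  0.003 ] [ 0.5499 -0.1666  0.003 ] [ 0.4501 -0.161   0.003 ]
```

```bash
cat >> h.py <<'E'
from scipy.spatial.transform import Rotation as Ro
def Rt(psi,tilt):
    a=np.radians(psi);t=np.radians(tilt);u=np.array([np.cos(a),np.sin(a),0]);k=np.array([0,0,1.])
    z=np.sin(t)*u-np.cos(t)*k;y=np.cos(t)*u+np.sin(t)*k
    return Ro.from_matrix(np.stack([np.cross(y,z),y,z],1))
def go(p,R,psi,tilt,tgt):
    T=Rt(psi,tilt); w=(R.inv()*T).as_rotvec(degrees=True)
    sh=T.inv().apply(np.array(tgt)-p)*100
    print("turn deg",w.round(2),np.linalg.norm(w).round(1),"shift cm (after turn)",sh.round(2),"before turn",(R.inv().apply(np.array(tgt)-p)*100).round(2))
E
python3 - <<'E'
from h import *
from station import arm
o=arm.get_obs();R=Ro.from_rotvec(o["tcp_rot"]);print(R.as_matrix().round(3))
go(o["ee_pos"],R,-5.5,0,[.36,-.0,.28])
go(np.array([.36,0,.28]),Rt(-5.5,0),-5.5,40,[.388,-.214,.176])
E
```

```text
[[-0.962  0.274 -0.   ]
 [ 0.274  0.962 -0.002]
 [-0.    -0.002 -1.   ]]
turn deg [-9.000e-02  7.000e-02  7.959e+01] 79.6 shift cm (after turn) [-48.13  26.35  -3.05] before turn [-34.62 -42.57  -2.97]
turn deg [-40.   0.  -0.] 40.0 shift cm (after turn) [-21.03  -2.98  11.08] before turn [-21.03   4.84  10.4 ]
```

```bash
python3 -m inch '[[0,0,0,-2.16,-2.66,-0.19,0],[0,0,0,-2.16,-2.66,-0.19,0],[0,0,0,-2.16,-2.66,-0.19,0],[0,0,0,-2.16,-2.66,-0.19,0],[0,0,0,-2.16,-2.66,-0.19,0],[0,0,0,-2.16,-2.66,-0.19,0],[0,0,0,-2.16,-2.66,-0.19,0],[0,0,0,-2.16,-2.66,-0.19,0]]'; python3 -m inch '[[0,0,0,-2.16,-2.66,-0.19,0],[0,0,0,-2.16,-2.66,-0.19,0],[0,0,0,-2.16,-2.66,-0.19,0],[0,0,0,-2.16,-2.66,-0.19,0],[0,0,0,-2.16,-2.66,-0.19,0],[0,0,0,-2.16,-2.66,-0.19,0],[0,0,0,-2.16,-2.66,-0.19,0],[0,0,0,-2.16,-2.66,-0.19,0]]'; python3 -m inch '[[0,0,7,0,0,0,0],[0,0,7,0,0,0,0],[0,0,7,0,0,0,0],[0,0,7,0,0,0,0],[0,0,7,0,0,0,0],[0,0,7,0,0,0,0],[0,0,7,0,0,0,0],[0,0,7,0,0,0,0]]'; python3 -m inch '[[0,0,6,0,0,0,0],[0,0,6,0,0,0,0],[0,0,6,0,0,0,0],[0,0,5.6,0,0,0,0],[-6.7,0,0,0,0,0,0],[-6.7,0,0,0,0,0,0],[-6.7,0,0,0,0,0,0],[-6.7,0,0,0,0,0,0]]';python3 -m inch '[[-6.6,0,0,0,0,0,0],[-6.6,0,0,0,0,0,0],[0,0,0,0,0,0,0]]'
python3 - <<'E'
from h import *
from station import arm
o=arm.get_obs();R=Ro.from_rotvec(o["tcp_rot"]);print(o["joint_pos"].round(2))
go(o["ee_pos"],R,-5.5,40,[.388,-.214,.176])
E
```

```text
t: 0.77
ee_pos: [0.2517, 0.2511, 0.2653]
tcp_rot: [-0.434, -3.111, 0.001]
contact_force: [0.7, -0.4, 0.1]
opening: 0.997
grip_force: 0.0
t: 1.43
ee_pos: [0.3595, -0.001, 0.2807]
tcp_rot: [-0.436, -3.111, -0.0]
contact_force: [0.3, -0.5, -0.1]
opening: 0.998
grip_force: 0.0
t: 2.1
ee_pos: [0.3592, 0.0008, 0.2803]
tcp_rot: [-1.852, -2.537, 0.001]
contact_force: [-0.4, -0.1, 0.1]
opening: 1.003
grip_force: 0.0
t: 2.77
ee_pos: [0.3598, 0.0007, 0.2809]
tcp_rot: [2.042, 1.853, 0.447]
contact_force: [0.3, 0.8, -0.4]
opening: 1.004
grip_force: 0.0
t: 3.02
ee_pos: [0.3503, 0.0002, 0.2703]
tcp_rot: [1.896, 1.726, 0.614]
contact_force: [-3.7, -0.1, -3.1]
opening: 1.0
grip_force: 0.0
[ 0.12 -0.54 -0.97  0.46 -0.14  1.73]
turn deg [-0.64  0.08  0.15] 0.7 shift cm (after turn) [-20.96  -1.61  10.96] before turn [-20.94  -1.54  11.  ]
```

```bash
python3 -m inch '[[0,0,0,-3.5,-0.2,1,0],[0,0,0,-3.5,-0.2,1,0],[0,0,0,-3.5,-0.2,1,0],[0,0,0,-3.5,-0.3,1,0],[0,0,0,-3.5,-0.3,1,0],[0,0,0,-3.5,-0.3,1,0],[0,0,0,0,0,0,0]]'
python3 - <<'E'
from h import *
from station import arm,vision
o=arm.get_obs();R=Ro.from_rotvec(o["tcp_rot"]);print(o["joint_pos"].round(2),o["ee_pos"])
go(o["ee_pos"],R,-5.5,40,[.388,-.214,.176])
f=vision.grab_frame("wrist");pickle.dump((o,f),open("w1.pkl","wb"));cv2.imwrite("pics/w1.png",f["pixels"]);print(f["hand_eye"].round(3),f["fx"])
E
```

```text
t: 3.6
ee_pos: [0.3664, -0.1889, 0.232]
tcp_rot: [1.906, 1.708, 0.613]
contact_force: [-0.5, -0.0, 0.6]
opening: 1.002
grip_force: 0.0
[-0.76 -0.29 -0.97  0.31  0.4   1.04] [ 0.3663719  -0.18890879  0.2319757 ]
turn deg [-0.48  0.53 -0.58] 0.9 shift cm (after turn) [-2.29 -1.76  5.83] before turn [-2.25 -1.69  5.86]
[[-0.001 -0.951 -0.31   0.08 ]
 [ 1.    -0.001  0.     0.001]
 [-0.    -0.31   0.951 -0.123]
 [ 0.     0.     0.     1.   ]] 412.41455955681624
```

View pics/w1.png

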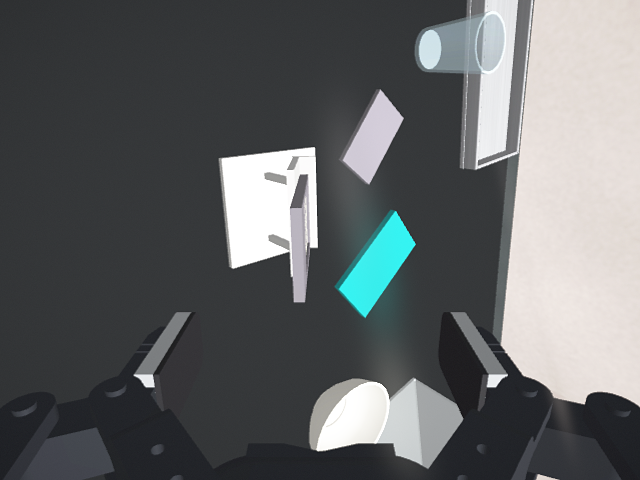

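The wrist view shows the holder nearly edge-on; its top edge face spans about (291,208)–(304,208) to (294,301)–(305,301), between the open fingers' columns. I'll locate it with sub-pixel contour points.

```bash
cat >> h.py <<'E'
def wcam(o,f):
    T=np.eye(4);T[:3,:3]=Ro.from_rotvec(o["tcp_rot"]).as_matrix();T[:3,3]=o["ee_pos"];M=T@f["hand_eye"]
    g=dict(f);g["R"]=M[:3,:3].T;g["t"]=-M[:3,:3].T@M[:3,3];return g
E
python3 - <<'E'
from h import *
np.set_printoptions(precision=4,suppress=True)
o,f=pickle.load(open("w1.pkl","rb"));g=wcam(o,f)
im=f["pixels"];print(im[250,285:315].tolist()[::2])
c=[onz(g,u,v,.112) for u,v in((297.5,208),(299.5,301))]
print(c,np.linalg.norm(c[0]-c[1]),(c[0]+c[1])/2,np.degrees(np.arctan2(-(c[0]-c[1])[0],(c[0]-c[1])[1])))
P=cloud(g); m=P[215:295,296:303].reshape(-1,3);print("depth pts",np.median(m,0))
cv2.imwrite("pics/w1c.png",cv2.resize(im[160:310,250:350],(400,600),interpolation=2))
E
```

```text
[[255, 255, 255], [255, 255, 255], [208, 209, 211], [242, 243, 243], [191, 180, 185], [191, 181, 185], [190, 181, 186], [191, 180, 186], [192, 182, 187], [178, 168, 174], [177, 172, 177], [90, 84, 87], [148, 141, 145], [57, 54, 52], [58, 55, 53]]
[array([ 0.4472, -0.1862,  0.112 ]), array([ 0.44  , -0.2546,  0.112 ])] 0.06878048137529597 [ 0.4436 -0.2204  0.112 ] -6.037817317473627
depth pts [ 0.4438 -0.219   0.1124]
```

View pics/w1c.png

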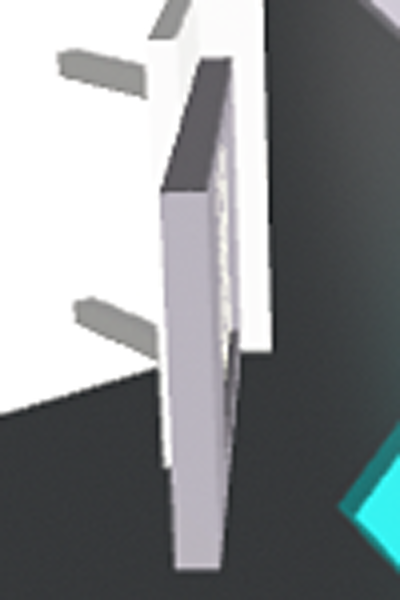

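The crop confirms the top edge mid-points at about (296,207.5) and (299,302.5); top centre (0.4436, −0.2204, 0.112), agreeing with the scene/side estimate.

```bash
python3 - <<'E'
from h import *
from station import arm
o=arm.get_obs();R=Ro.from_rotvec(o["tcp_rot"])
go(o["ee_pos"],R,-5.5,40,[.4539,-.2214,.0997])
E
```

```text
turn deg [-0.5   0.28 -0.52] 0.8 shift cm (after turn) [-2.73 -1.56 15.95] before turn [-2.66 -1.39 15.97]
```

```bash
python3 -m inch '[[-0.5,0.3,-0.5,0,0,0,0],[0,0,0,-1.4,-0.8,2,0.2],[0,0,0,-1.3,-0.8,2,0.2],[0,0,0,0,0,2,0.2],[0,0,0,0,0,2,0.2],[0,0,0,0,0,0,0.2],[0,0,0,0,0,0,0.2]]' | head -3
python3 - <<'E'
from h import *
from station import arm
o=arm.get_obs();R=Ro.from_rotvec(o["tcp_rot"]);print(o["opening"],o["joint_pos"].round(2))
go(o["ee_pos"],R,-5.5,40,[.4539,-.2214,.0997])
E
```

```text
t: 4.23
ee_pos: [0.4034, -0.208, 0.1596]
tcp_rot: [1.879, 1.733, 0.632]
0.7994318860529586 [-0.74 -0.07 -1.07 -0.02  0.41  1.03]
turn deg [ 0.02 -0.57  0.64] 0.9 shift cm (after turn) [-0.85  0.1   7.9 ] before turn [-0.93  0.09  7.89]
```

```bash
python3 -m inch '[[0,-0.5,0.6,-0.4,0,1.5,0.2],[0,0,0,-0.5,0.1,1.6,0.2],[0,0,0,0,0,1.6,0.2],[0,0,0,0,0,1.6,0.2],[0,0,0,0,0,1.6,0.2],[0,0,0,0,0,0,0.2],[0,0,0,0,0,0,0.2]]'
python3 - <<'E'
from h import *
from station import arm,vision
o=arm.get_obs();R=Ro.from_rotvec(o["tcp_rot"]);print(o["opening"],o["joint_pos"].round(2))
go(o["ee_pos"],R,-5.5,40,[.4539,-.2214,.0997])
f=vision.grab_frame("wrist");pickle.dump((o,f),open("w2.pkl","wb"));cv2.imwrite("pics/w2.png",f["pixels"])
E
```

```text
t: 4.82
ee_pos: [0.4538, -0.2234, 0.1009]
tcp_rot: [1.89, 1.715, 0.625]
contact_force: [-0.2, 1.1, -0.0]
opening: 0.801
grip_force: 0.0
0.8011758933563703 [-0.67  0.15 -1.11 -0.31  0.35  1.12]
turn deg [ 0.12  0.09 -0.01] 0.2 shift cm (after turn) [ 0.2  -0.09  0.09] before turn [ 0.2  -0.09  0.09]
```

View pics/w2.png

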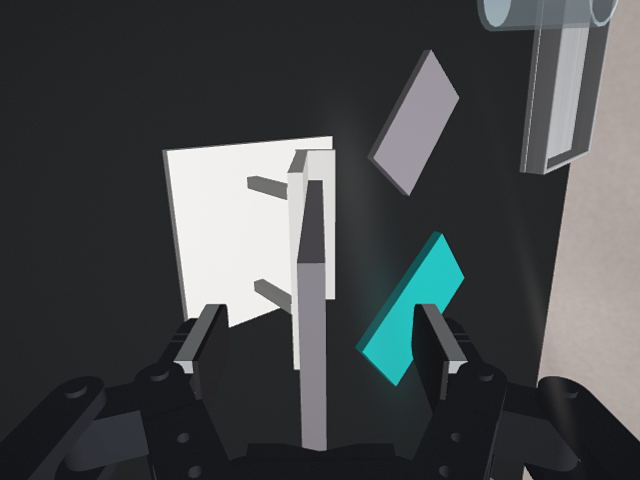

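The plate (columns ~297–325, mid ~312) stands between the fingers (inner edges at 228 and 413), about 1–2 mm to the −y tool side. Centring and closing.

```bash
python3 -m inch '[[0,0,0,0.2,-0.15,0.1,0.2],[0,0,0,0,0,0,1],[0,0,0,0,0,0,1],[0,0,0,0,0,0,1],[0,0,0,0,0,0,1],[0,0,0,0,0,0,1],[0,0,0,0,0,0,1],[0,0,0,0,0,0,1]]'; python3 -m inch '[[0,0,0,0,0,0,1],[0,0,0,0,0,0,1],[0,0,0,0,0,0,1]]'
```

```text
t: 5.53
ee_pos: [0.4529, -0.2224, 0.0988]
tcp_rot: [1.891, 1.712, 0.624]
contact_force: [-4.7, 0.2, 6.3]
opening: 0.086
grip_force: 58.7
t: 5.78
ee_pos: [0.4529, -0.2225, 0.0988]
tcp_rot: [1.891, 1.712, 0.624]
contact_force: [-4.6, 0.5, 6.3]
opening: 0.086
grip_force: 58.7
```

```bash
python3 -m inch '[[0,0,0,0,0.05,-0.5,1],[0,0,0,0,0.1,-1,1],[0,0,0,0,0.3,-2,1],[0,0,0,0,1.6,-2,1],[0,0,0,0,2.2,-2.6,1],[0,0,0,0,2.2,-2.6,1],[0,0,0,0,2.2,-2.6,1],[0,0,0,0,2.2,-2.6,1]]'
python3 -m inch '[[6.7,0,0,0,0,0,1],[6.7,0,0,0,0,0,1],[6.7,0,0,0,0,0,1],[6.7,0,0,0,0,0,1],[6.7,0,0,0,0,0,1],[6.6,0,0,0,0,0,1],[0,0,0,0,0,0,1]]'
python3 - <<'E'
from h import *
from station import arm,vision
o=arm.get_obs();R=Ro.from_rotvec(o["tcp_rot"]);print(o["opening"],o["joint_pos"].round(2))
go(o["ee_pos"],R,-4.7,0,[.60,.12,.34])
f=vision.grab_frame("wrist");pickle.dump((o,f),open("w3.pkl","wb"));cv2.imwrite("pics/w3.png",f["pixels"])
E
```

```text
t: 6.45
ee_pos: [0.4328, -0.2194, 0.2918]
tcp_rot: [1.891, 1.712, 0.624]
contact_force: [1.4, -1.3, -0.7]
opening: 0.083
grip_force: 58.6
t: 7.03
ee_pos: [0.4371, -0.2204, 0.2881]
tcp_rot: [-2.323, -2.108, 0.005]
contact_force: [1.1, -0.4, -1.0]
opening: 0.086
grip_force: 58.8
0.08569343336508188 [-0.47  0.19 -0.13  1.25 -0.    1.2 ]
turn deg [-0.33 -0.04 -0.87] 0.9 shift cm (after turn) [35.26 13.44 -5.19] before turn [35.46 12.87 -5.24]
```

```bash
python3 -m inch '[[0,0,-0.9,0,0,-1,1],[0,0,0,2,0.5,-0.8,1],[0,0,0,3.4,0.8,-0.7,1],[0,0,0,3.4,0.8,-0.7,1],[0,0,0,3.4,0.8,-0.5,1],[0,0,0,3.4,0.8,-0.5,1],[0,0,0,3.4,0.8,-0.5,1],[0,0,0,3.4,0.8,-0.5,1]]'
python3 -m inch '[[0,0,0,3.4,0.8,0,1],[0,0,0,3.4,0.8,0,1],[0,0,0,3.4,0.8,0,1],[0,0,0,3.4,0.8,0,1],[0,0,0,3.4,0.8,0,1],[0,0,0,3.4,0.8,0,1],[0,0,0,2,0.5,0,1],[0,0,0,1,0.25,0,1]]'
python3 -m inch '[[0,0,0,0,0,0,1],[0,0,0,0,0,0,1]]'
python3 - <<'E'
from h import *
from station import arm,vision
o=arm.get_obs();R=Ro.from_rotvec(o["tcp_rot"]);print(o["opening"],o["joint_pos"].round(2),o["ee_pos"])
go(o["ee_pos"],R,-4.7,0,[.583,.231,.34])
f=vision.grab_frame("wrist");pickle.dump((o,f),open("w4.pkl","wb"))
s=vision.grab_frame("side");pickle.dump(s,open("s4.pkl","wb"))
c=vision.grab_frame("scene");pickle.dump(c,open("c4.pkl","wb"))
a=cv2.resize(f["pixels"],(400,300));b=cv2.resize(s["pixels"][110:260,240:400],(400,300));d=cv2.resize(c["pixels"][130:250,340:500],(400,300))
cv2.imwrite("pics/m4.png",np.vstack([np.hstack([b,d]),np.hstack([a,cv2.resize(f["pixels"][120:420,200:520],(400,300))])]))
E
```

```text
t: 7.75
ee_pos: [0.504, -0.0, 0.3428]
tcp_rot: [2.311, 2.123, 0.004]
contact_force: [0.2, -0.6, -0.3]
opening: 0.089
grip_force: 58.8
t: 8.42
ee_pos: [0.5799, 0.2292, 0.3418]
tcp_rot: [2.31, 2.128, 0.003]
contact_force: [-0.5, -0.6, 0.1]
opening: 0.085
grip_force: 58.8
t: 8.58
ee_pos: [0.5795, 0.2262, 0.342]
tcp_rot: [2.312, 2.125, -0.001]
contact_force: [-0.4, 0.3, 0.0]
opening: 0.079
grip_force: 58.8
0.07897113324039617 [ 0.37  0.42  0.34  1.49 -0.    2.03] [0.5794708  0.22616246 0.34195283]
turn deg [ 0.05  0.1  -0.12] 0.2 shift cm (after turn) [0.51 0.31 0.2 ] before turn [0.51 0.31 0.19]
```

View pics/m4.png

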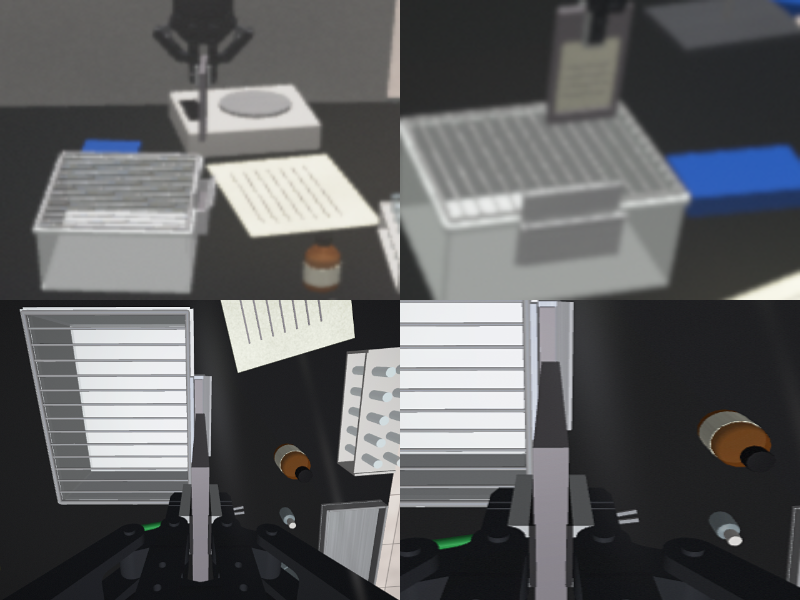

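The holder hangs upright in the grip with the card facing +x, above the bracket; in the wrist view the bracket's far end shows beyond the holder at columns ~305–340, rows ~120–240. Zooming there, as the slot's x matters most.

```bash
python3 - <<'E'
from h import *
o,f=pickle.load(open("w4.pkl","rb"));
a=cv2.resize(f["pixels"][110:260,290:350],(320,800),interpolation=2)[:600]
b=cv2.resize(pickle.load(open("c4.pkl","rb"))["pixels"][125:245,380:440],(300,600),interpolation=2)
cv2.imwrite("pics/m5.png",np.hstack([a,b]))
E
```

```text
(no output)
```

View pics/m5.png

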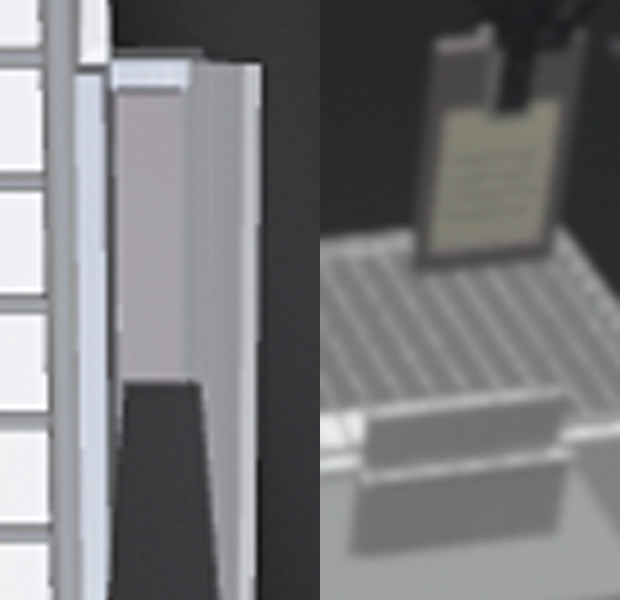

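The zoom shows the back plate's top face at px columns 304.4–310.2 (rows 123–222), the lip's outer flared edge at ~336–339, and the holder's lower +y corner at (313.4–327.5, 181.6).

```bash
python3 - <<'E'
from h import *
np.set_printoptions(precision=4,suppress=True)
o,f=pickle.load(open("w4.pkl","rb"));g=wcam(o,f);R=Ro.from_rotvec(o["tcp_rot"])
px=lambda x,y:(290+x/5.333-.4,110+y/5.333-.4)
yaw=np.radians(-4.6);u=np.array([np.cos(yaw),np.sin(yaw)]);w=np.array([-u[1],u[0]])
def rep(n,x,y,z):
    p=onz(g,*px(x,y),z);d=(p-o["ee_pos"])[:2];print(n,p,"rel TCP along slot-x %.1f mm, slot-y %.1f mm"%(d@u*1000,d@w*1000))
rep("plate back far",77,70,.15);rep("plate front far",108,70,.15);rep("plate back near",77,590,.15);rep("plate front near",108,590,.15)
rep("lip flare out far",261,65,.127);rep("lip flare out near",255,590,.127);rep("lip flare inner",245,65,.127)
rep("slot inner lip",188,88,.115);rep("end cap inner edge",150,88,.115)
for z in(.238,.230):
    rep("hold bot -x",125,382,z);rep("hold bot +x",200,382,z)
P=cloud(g)
for x,y in((93,300),(150,200),(150,75),(253,200),(165,500)): c=px(x,y);print((x,y),P[int(c[1]+.5),int(c[0]+.5)])
E
```

```text
plate back far [0.5742 0.2905 0.15  ] rel TCP along slot-x -10.5 mm, slot-y 63.7 mm
plate front far [0.5784 0.2901 0.15  ] rel TCP along slot-x -6.2 mm, slot-y 63.7 mm
plate back near [0.5669 0.2159 0.15  ] rel TCP along slot-x -11.7 mm, slot-y -11.2 mm
plate front near [0.5715 0.2156 0.15  ] rel TCP along slot-x -7.1 mm, slot-y -11.2 mm
lip flare out far [0.6005 0.2878 0.127 ] rel TCP along slot-x 16.0 mm, slot-y 63.1 mm
lip flare out near [0.5938 0.207  0.127 ] rel TCP along slot-x 15.9 mm, slot-y -18.0 mm
lip flare inner [0.5981 0.288  0.127 ] rel TCP along slot-x 13.6 mm, slot-y 63.1 mm
slot inner lip [0.5895 0.2847 0.115 ] rel TCP along slot-x 5.3 mm, slot-y 59.1 mm
end cap inner edge [0.5837 0.2852 0.115 ] rel TCP along slot-x -0.5 mm, slot-y 59.2 mm
hold bot -x [0.5797 0.2631 0.238 ] rel TCP along slot-x -2.7 mm, slot-y 36.8 mm
hold bot +x [0.5875 0.2624 0.238 ] rel TCP along slot-x 5.1 mm, slot-y 36.8 mm
hold bot -x [0.5794 0.2616 0.23  ] rel TCP along slot-x -2.9 mm, slot-y 35.3 mm
hold bot +x [0.5875 0.2609 0.23  ] rel TCP along slot-x 5.2 mm, slot-y 35.3 mm
(93, 300) [0.5733 0.2584 0.149 ]
(150, 200) [0.5822 0.2664 0.0966]
(150, 75) [0.584  0.2868 0.1143]
(253, 200) [0.5979 0.2682 0.126 ]
(165, 500) [0.5839 0.2625 0.288 ]
```

```bash
python3 -m inch '[[0,0,0,0.8,-0.15,0,1],[0,0,0,0,0,2,1],[0,0,0,0,0,2,1],[0,0,0,0,0,2,1],[0,0,0,0,0,1.5,1],[0,0,0,0,0,1,1],[0,0,0,0,0,0,1],[0,0,0,0,0,0,1]]'
python3 - <<'E'
from h import *
np.set_printoptions(precision=4,suppress=True)
from station import arm,vision
o=arm.get_obs();print(o["contact_force"],Rt(-4.7,0).as_rotvec(),o["tcp_rot"])
go(o["ee_pos"],Ro.from_rotvec(o["tcp_rot"]),-4.7,0,o["ee_pos"])
f=vision.grab_frame("wrist");pickle.dump((o,f),open("w5.pkl","wb"))
cv2.imwrite("pics/w5.png",np.hstack([cv2.resize(f["pixels"][60:210,280:370],(360,600),interpolation=2),cv2.resize(vision.grab_frame("side")["pixels"][150:250,290:360],(420,600),interpolation=2)]))
E
```

```text
t: 9.4
ee_pos: [0.5793, 0.235, 0.2566]
tcp_rot: [2.312, 2.125, -0.002]
contact_force: [-0.9, -0.1, -0.4]
opening: 0.082
grip_force: 58.9
[-0.9335 -0.0906 -0.3621] [2.3107 2.1285 0.    ] [ 2.3123  2.125  -0.0018]
turn deg [ 0.    0.09 -0.13] 0.2 shift cm (after turn) [0. 0. 0.] before turn [0. 0. 0.]
```

View pics/w5.png

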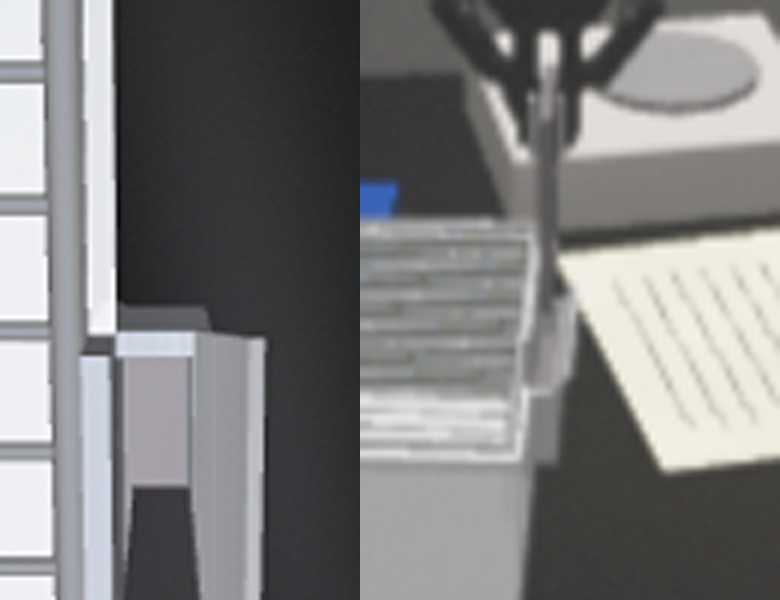

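The holder's lower corner (px 313–327.5, row 182) now sits just above the slot, centred within ~1–1.5 mm to +x of it; the side view agrees. Shift −1 mm and lower.

```bash
python3 -m inch '[[0,0,-0.1,0,-0.1,0,1],[0,0,0,0,0,0.8,1],[0,0,0,0,0,0.8,1],[0,0,0,0,0,0.8,1],[0,0,0,0,0,0.4,1],[0,0,0,0,0,0,1]]'
python3 -m inch '[[0,0,0,0,0,0.5,1],[0,0,0,0,0,0.5,1],[0,0,0,0,0,0.5,1],[0,0,0,0,0,0.4,1],[0,0,0,0,0,0,1],[0,0,0,0,0,0,1]]'
```

```text
t: 10.0
ee_pos: [0.5775, 0.2349, 0.2266]
tcp_rot: [2.311, 2.128, -0.006]
contact_force: [-0.5, -0.4, -0.3]
opening: 0.081
grip_force: 58.9
t: 10.5
ee_pos: [0.5783, 0.2352, 0.2092]
tcp_rot: [2.31, 2.127, -0.002]
contact_force: [0.5, 0.5, 0.5]
opening: 0.087
grip_force: 58.9
```

```bash
python3 -m inch '[[0,0,0,0,0,0.4,1],[0,0,0,0,0,0.3,1],[0,0,0,0,0,0,1],[0,0,0,0,0,0,1]]'|grep -v rot
for i in 1 2; do python3 -m inch '[[0,0,0,0,0,0.3,1],[0,0,0,0,0,0,1],[0,0,0,0,0,0,1]]'|grep -v rot; done
```

```text
t: 10.83
ee_pos: [0.5784, 0.2352, 0.2023]
contact_force: [-0.4, -0.4, -0.3]
opening: 0.087
grip_force: 58.9
t: 11.08
ee_pos: [0.5784, 0.2352, 0.1994]
contact_force: [-1.0, 0.4, -0.3]
opening: 0.083
grip_force: 58.9
t: 11.33
ee_pos: [0.5789, 0.2354, 0.1971]
contact_force: [-0.0, -0.3, 2.6]
opening: 0.083
grip_force: 59.4
```

```bash
for i in 1 2 3 4; do python3 -m inch '[[0,0,0,0,0,0.2,1],[0,0,0,0,0,0,1],[0,0,0,0,0,0,1]]'|egrep 'ee_pos|force'; done
```

```text
ee_pos: [0.5789, 0.2354, 0.195]
contact_force: [0.1, 0.1, 3.5]
grip_force: 59.6
ee_pos: [0.5789, 0.2354, 0.1929]
contact_force: [0.4, 1.1, 5.4]
grip_force: 59.8
ee_pos: [0.5789, 0.2354, 0.1911]
contact_force: [-0.1, 0.7, 6.1]
grip_force: 59.9
ee_pos: [0.5789, 0.2355, 0.1893]
contact_force: [-0.7, 0.4, 7.2]
grip_force: 60.1
```

```bash
for i in 1 2 3 4; do python3 -m inch '[[0,0,0,0,0,0.12,1],[0,0,0,0,0,0,1],[0,0,0,0,0,0,1]]'|egrep 'ee_pos|force|rot'; done
```

```text
ee_pos: [0.5789, 0.2355, 0.1883]
tcp_rot: [2.309, 2.127, 0.001]
contact_force: [0.1, -0.1, 7.9]
grip_force: 60.2
ee_pos: [0.579, 0.2356, 0.1877]
tcp_rot: [2.309, 2.127, 0.002]
contact_force: [-0.1, 0.6, 9.9]
grip_force: 60.6
ee_pos: [0.579, 0.2356, 0.1876]
tcp_rot: [2.309, 2.127, 0.004]
contact_force: [-2.5, 0.6, 14.4]
grip_force: 61.3
ee_pos: [0.5791, 0.2356, 0.1876]
tcp_rot: [2.309, 2.127, 0.005]
contact_force: [-3.7, 0.3, 19.8]
grip_force: 62.1
```

```bash
python3 -m inch '[[0,0,0,0,0,0,1],[0,0,0,0,0,0,1],[0,0,0,0,0,0,1],[0,0,0,0,0,0,1]]'|egrep 'ee_pos|force'; python3 - <<'E'
from h import *
from station import vision
cv2.imwrite("pics/fin.png",np.hstack([cv2.resize(vision.grab_frame("scene")["pixels"][150:270,350:450],(400,480),interpolation=2),cv2.resize(vision.grab_frame("side")["pixels"][150:250,280:360],(384,480),interpolation=2)]))
E
```

```text
ee_pos: [0.5791, 0.2356, 0.1875]
contact_force: [-3.7, -0.1, 20.1]
grip_force: 62.1
```

View pics/fin.png

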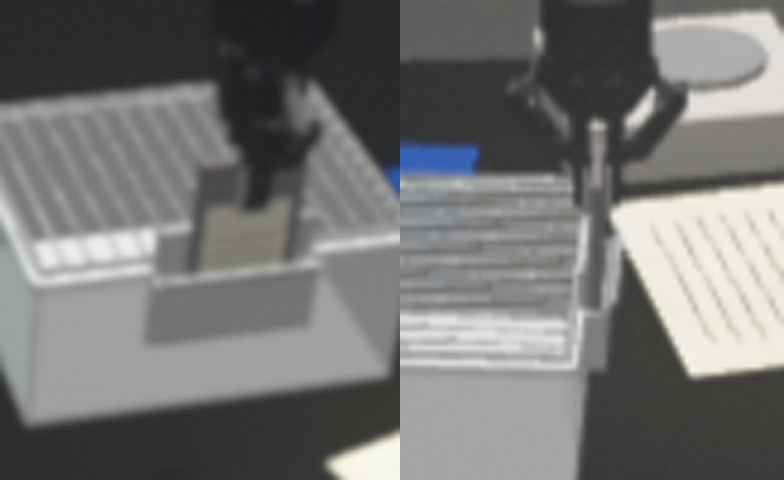

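The holder stands upright behind the lip (crop columns 195–300), with the card facing out. It is pressed onto the stop at a steady 20 N and still gripped.

```bash
python3 -c "
from station import arm
print(arm.job_done())"
```

```text
the job is handed in; nothing more can be done
None
```

The holder is in the bracket, upright with its card facing away from the cage, pushed about 10 mm down onto the rigid stop and still gripped with a steady 20 N down; the job is handed in, with no verdict returned.

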